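Start a compressor test: rocker, latch, hold-to-run key

ROBOT

A 6-joint arm with a two-finger parallel gripper is mounted at the origin on the work surface. World frame = base frame: x ahead of the robot, y to its left, z up, the work surface at z = 0. Lengths are in m, angles in rad, forces in N, time in s.
With the tool pointing down it reaches from about 0.275 to 0.875 m from the base axis. Payload 12.5 kg.
Tool frame: the origin (TCP) lies on the centre line of the jaws, within the pads' length; the fingertips stand r.finger_overhang ahead of it and the grasp point (between the pads) lies 3 mm ahead of it (r.finger_overhang is the distance from the TCP to the fingertips, in m); z points along the fingers, y is the line along which they close (so a half turn about z gives the same grasp; the last joint's range is limited). The gripper opens to 85 mm and grips with 20 to 120 N. Pads are 22 mm wide; open, the fingers measure 114 mm over their backs; the gripper's body (76 mm by 85 mm) begins 54 mm behind the grasp point. The pads swing forward as they close: fully open they stand 13 mm farther back than shut.
Start: joints at [-1.418, 0.351, 1.652, -0, 1.139, -0.085], TCP at [0.13, -0.535, 0.253] pointing down, gripper open.
Joint ranges: [-2.75, 2.75], [-0.79, 2.1], [0.01, 2.65], [-1.57, 4.71], [0.07, 3.14], [-2.87, 2.87]. Speed limits (rad/s): [2.22, 2.22, 2.79, 3.14, 3.14, 3.14].

INTERFACE

Orientations are given as a unit quaternion [x, y, z, w].
In Python, from cell import r, optics gives the robot as it stands. The module is installed in compiled form; this text tells all that it offers. Calls block until the motion is done:
- r.move_to(position, orientation): joint-space move of the TCP to a pose.
- r.move_linear(position, rot=None, vel=0.15): straight line of the TCP; rot=None keeps the orientation; vel is the mean speed in m/s.
- r.set_joints(angles): joint-space move.
- r.set_gripper(opening, squeeze=None): opening from 0.0 (shut) to 1.0 (fully open); squeeze is the grip in N (None keeps the last); returns when the fingers have stopped.
- r.sleep(seconds).
- r.inverse_kinematics(position, orientation): joint angles nearest the present ones, or None.
- optics.get_image(name): name is "scene" or "top"; returns a dict with "pixels" (400x640x3 uint8, red, green, blue), "depth" (400x640 float32, m along the optical axis (not along the pixel's ray), 0 where there is no reading), "fx", "fy", "cx", "cy" (pixels), "D" ([k1, k2, p1, p2, k3] as OpenCV has them; the pictures are not rectified), "camera_from_world" (4x4, takes a point from world to camera coordinates). Camera axes: x right, y down, z forward; pixel columns grow to the right and rows downward; lengths in m; the calibration is good to about 2 mm. A picture is of the moment at which its call begins.
A pose or a line that the arm cannot do raises r.PlanningError and nothing moves.
- r.hand_in(): hands the job in; it is judged then, once.
Readings, each from a call of its own:
- r.current_t(): time.
- r.current_q(): joint angles.
- r.current_qvel(): joint speeds.
- r.current_effort(): joint torques, N m.
- r.current_tool_pos(): TCP position.
- r.current_ee_rot(): TCP orientation.
- r.current_contact_force(): force on the tool from outside, world axes, zero at the start.
- r.current_torque(): the same for the moment, N m.
- r.current_opening(): opening from 0.0 (shut) to 1.0 (fully open).
- r.current_finger_force(): force on a finger pad.
Only numpy, scipy, OpenCV 4.12 (cv2) and the standard library are available. Lean on these libraries where they do the work, as an engineer would, in place of code of your own. Each camera call takes 0.05 s, during which the arm holds its last target. There are 200 camera calls.

TASK

Start the compressor for a bench test by pressing with the fingertips: first switch on the outlet strip by pressing the raised half of its rocker down until that half is level, then push the square cap on the finned drive box fully down so that it stays down, then press the long bar key on the handset fully down and finish the program while still holding it down. Keep to that order, leave the two small round buttons alone, and do not pick up, tip or push away the handset or any of the things lying about; the handset stays lying where it is while you press it.

Things in the scene. Friction and masses are not known exactly. Their poses are not given: they have to be found in the camera images.
- strip: white outlet strip, screwed down, 62 x 330 mm, 40 mm high, with four round outlets and one black rocker near its +y end; origin under its centre, y along its length. The rocker's grey frame (44 x 72 mm, centred 115 mm along +y) has its top at 46 mm height.
- rocker (a joint): angle of the rocker (rad): 0 off, 0.4 on (stop). A black V, 30 mm wide, two halves 28 mm long along the strip, hinged across it at strip-frame (0, 115, 50) mm. Off: its +y half (nearer the end of the strip) slopes up to about 61 mm above the bench, its -y half is level. Pressed straight down, the +y half ends level at 50 mm and the other stands up. Takes 2 to 4 N; no spring, stays where left.
- rocker_on (a point): point on the top surface of the rocker's +y (on) half, 18 mm from the hinge, on its middle line: where to press; moves with the rocker, about 57 mm above the bench when off and 50 mm when on
- drive: motor drive: aluminium box, screwed down, 100 x 150 mm, 50 mm high, heat-sink fins along both long sides (132 mm over the fins, 40 mm high), two black push caps on top: a square one and a small round one; origin under its centre, y along its length
- latch (a joint): how far the square cap is pushed in (m): 0 out, 0.008 fully down (stop). Latching: resists with a steady 3 N or so and stays where it is left, no spring.
- latch_top (a point): centre of the top face of the 26 x 26 mm square cap, at drive-frame (0, -36, 66) mm when out, 58 mm high when fully down; moves with the cap
- reset (a joint): how far the small round button on the drive is pressed (m), 0 to 0.005; leave alone
- reset_top (a point): centre of the top of the small round button (18 mm across) on the drive, drive-frame (0, 38, 57) mm; leave alone
- handset: loose hold-to-run handset lying flat on rubber feet, 74 x 150 mm, 34 mm high, about 0.45 kg, with two black keys on top: a long bar and a small round one; origin under its centre, y along its length
- runkey (a joint): how far the bar key is pressed (m): 0 out, 0.006 fully down (stop). Springs back; 1.5 N to start, 5 N fully down.
- runkey_top (a point): centre of the top face of the bar key, 24 mm wide (x) and 54 mm long (y), at handset-frame (0, 27, 47) mm when out, 41 mm high when fully down; moves with the key
- jog (a joint): how far the small round button on the handset is pressed (m), 0 to 0.004; leave alone
- jog_top (a point): centre of the top of the small round button (16 mm across) on the handset, handset-frame (0, -48, 40) mm; leave alone
- screwdriver: screwdriver lying flat, 160 mm long, handle about 30 mm thick; origin under its middle, x along it
- jar: small glass jar with steel lid, 42 mm across, 55 mm tall; origin under its centre
- tape: roll of pale green tape lying flat, 90 mm across, 24 mm high; origin under its centre
- meter: blue multimeter lying on its back, 170 x 84 mm, 46 mm high at its dial; origin under its centre, x along it
- speedctl: small red speed controller block, 60 x 34 x 16 mm; origin under its centre
- pliers: green-handled pliers lying flat, about 155 mm long, 14 mm high; origin near the pivot, on the bench
- spool: small grey spool standing upright, 54 mm across, 40 mm high; origin under its centre
Mind the look-alikes: they are no part of the job. There is more than one size of the drive; the one meant has the size given above.

How it is judged:
On the way, in this order (a step that is already met when the one before it is completed fails the run):
1. the rocker is switched on by the fingers (value of joint rocker above 0.32 rad and contact force between the fingers and strip above 0.3 N), for 0.03 s.
2. the square cap is pushed down by the fingers (value of joint latch above 0.0065 m and contact force between the fingers and drive above 0.3 N), for 0.03 s.
3. the bar key is held down (value of joint runkey above 0.0045 m and contact force between the fingers and handset above 1 N), for 0.3 s.
At the end, for the whole second after the job is handed in: rocker at least 0.32 of 0.4 rad towards on, square cap at least 6.5 of 8 mm down, bar key at least 4.5 of 6 mm down and held there by the fingers with more than 1 N through the last second, handset flat and within 30 mm of where it lay (all of step 3 and value of joint rocker above 0.32 rad and value of joint latch above 0.0065 m and distance of handset from where it was at the start of the episode below 0.03 m and angle between handset's own z axis and vertical below 0.1 rad); the arm keeps its last pose, push and grip.
It fails at once if the square cap is pushed in (3 mm) before the rocker is on (value of joint latch above 0.003 m and value of joint rocker below 0.3 rad).
It fails at once if the bar key is pressed (2 mm) before the square cap is down (value of joint runkey above 0.002 m and value of joint latch below 0.006 m).
It fails at once if a small round button is pressed (2.5 mm) (value of joint any of reset, jog above 0.0025 m).
It fails at once if the handset is lifted 10 mm, tipped, or pushed 30 mm away (height (world z) of handset above 0.01 m or angle between handset's own z axis and vertical above 0.2 rad or distance of handset from where it was at the start of the episode above 0.03 m).
It fails at once if a bystander is moved more than 25 mm (distance of any of screwdriver, jar, tape, meter, speedctl, pliers, spool from where it was at the start of the episode above 0.025 m).
It also fails if it takes over 43 s, if anything falls off the work surface, if the arm or the gripper's body presses on something with over 40 N, if the wrist force passes 120 N, or if a joint passes its speed limit or range.

## Working session

There is one attempt and no reset: what is moved stays moved. The work goes in short steps, each a Python script; the robot and the scene stay as the last script left them, time stands still between calls to the robot, and variables do not carry over. Pictures are saved under pics/ and viewed, at most 10 in all, crops included, and the job is handed in when it is done.

```bash
mkdir -p pics; cat > h.py <<'E'
import numpy as np, cv2, pickle
from cell import r, optics
def grab(n,tag):
    im=optics.get_image(n); pickle.dump(im,open(f'{n}_{tag}.pkl','wb'))
    cv2.imwrite(f'pics/{n}_{tag}.png',cv2.cvtColor(im['pixels'],cv2.COLOR_RGB2BGR)); return im
def load(n,tag): return pickle.load(open(f'{n}_{tag}.pkl','rb'))
def KD(im): return np.array([[im['fx'],0,im['cx']],[0,im['fy'],im['cy']],[0,0,1.]]),np.array(im['D'],float)
def ray(im,uv,z):
    K,D=KD(im); p=cv2.undistortPoints(np.array(uv,float).reshape(-1,1,2),K,D)[:,0]
    T=np.linalg.inv(im['camera_from_world']); d=np.c_[p,np.ones(len(p))]@T[:3,:3].T; c=T[:3,3]
    return c+d*((z-c[2])/d[:,2])[:,None]
def cloud(im):
    K,D=KD(im); v,u=np.mgrid[:400,:640]; p=cv2.undistortPoints(np.stack([u,v],-1).reshape(-1,1,2).astype(float),K,D)[:,0]
    d=im['depth'].reshape(-1,1); P=np.c_[p,np.ones(len(p))]*d
    T=np.linalg.inv(im['camera_from_world']); return (P@T[:3,:3].T+T[:3,3]).reshape(400,640,3)
E
python3 - <<'E'
from h import *
for n in('scene','top'):
    im=grab(n,'a'); print(n,np.round(np.linalg.inv(im['camera_from_world']),3).tolist(),im['fx'],(im['depth']>0).mean())
print(r.finger_overhang,r.current_ee_rot(),r.current_t())
E
```

```text
scene [[0.77, 0.49, -0.409, 0.918], [0.638, -0.573, 0.514, -0.485], [0.018, -0.657, -0.754, 0.804], [0.0, 0.0, 0.0, 1.0]] 361.0211812510848 0.99605859375
top [[-0.021, -0.995, 0.093, 0.397], [-1.0, 0.02, -0.011, 0.01], [0.009, -0.093, -0.996, 1.54], [0.0, 0.0, 0.0, 1.0]] 513.0878202134437 0.99605078125
0.022 [ 9.92940008e-01  1.18616500e-01 -1.89771515e-05 -5.14958310e-04] 0.1
```

View pics/top_a.png

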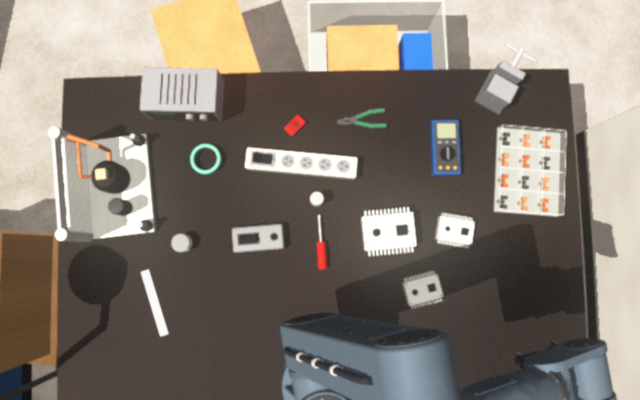

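View pics/scene_a.png

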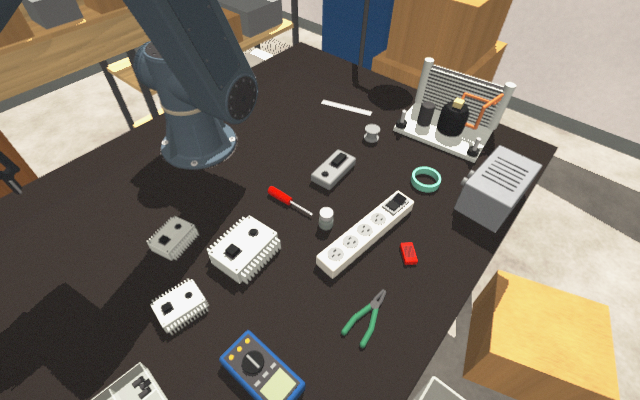

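The top view shows the strip with its rocker at about (263,157). The large drive is at (389,232), with the square cap at (403,230) and the round one at (380,231). The handset is at (258,238), with the bar key at (270,236) and the jog button at (245,238). The two smaller drives, at (456,230) and (423,290), are look-alikes.

```bash
python3 - <<'E'
from h import *
im=load('top','a'); C=cloud(im); px=im['pixels']; g=px.max(2)
def body(name,uv,zt,rad,lo):
    # body outline: points higher than lo, connected to seed
    m=(C[...,2]>lo).astype(np.uint8); _,L=cv2.connectedComponents(m)
    ids=L[uv[1]-8:uv[1]+9,uv[0]-8:uv[0]+9].ravel(); i=np.bincount(ids[ids>0]).argmax()
    c=max(cv2.findContours((L==i).astype(np.uint8),0,1)[0],key=cv2.contourArea)
    P=ray(im,c[:,0],zt)[:,:2].astype(np.float32)
    (x,y),wh,a=cv2.minAreaRect(P*1000); print(name,'rect',round(x),round(y),np.round(wh),round(a,1))
for a in[('strip',(302,163),.04,0,.02),('drive',(389,232),.045,0,.025),('handset',(258,238),.034,0,.017)]: body(*a)
# keys: dark blobs
for n,(u,v),w,z in[('rocker',(263,157),16,.053),('cap',(403,230),9,.066),('reset',(380,231),7,.057),('bar',(270,237),14,.047),('jog',(245,238),7,.04)]:
    s=g[v-w:v+w+1,u-w:u+w+1]; s=cv2.resize(s,None,fx=4,fy=4,interpolation=cv2.INTER_CUBIC)
    t,m=cv2.threshold(s,0,255,cv2.THRESH_BINARY_INV+cv2.THRESH_OTSU)
    N,L,st,ce=cv2.connectedComponentsWithStats(m)
    for k in range(1,N):
        if st[k,4]>150:
            c=(ce[k]+.5)/4-.5+[u-w,v-w]; print(n,t,c.round(1),st[k].tolist(),ray(im,[c],z)[0].round(4),'depth z',C[int(round(c[1])),int(round(c[0])),2].round(4))
x=np.hstack([cv2.resize(px[v-28:v+28,u-28:u+28],(260,260),interpolation=cv2.INTER_CUBIC) for u,v in((263,157),(389,232),(258,238))])
cv2.imwrite('pics/crops.png',x[...,::-1])
E
```

```text
strip rect 653 53 [330.  65.] 83.6
drive rect 446 -200 [132. 153.] 4.2
handset rect 435 183 [ 74. 151.] 3.6
rocker 164.0 [264.1 144.2] [0, 0, 132, 35, 3894] [0.7072 0.1589 0.053 ] depth z -0.0052
rocker 164.0 [262.  157.8] [21, 44, 83, 50, 3417] [0.6669 0.1654 0.053 ] depth z 0.0531
rocker 164.0 [260.4 171.8] [0, 113, 132, 19, 1677] [0.6255 0.1706 0.053 ] depth z 0.005
cap 177.0 [401.8 229.6] [9, 14, 48, 44, 1773] [ 0.4475 -0.2357  0.066 ] depth z 0.072
reset 184.0 [376.1 232. ] [0, 19, 29, 30, 708] [ 0.4424 -0.1625  0.057 ] depth z 0.0556
bar 152.0 [274.2 236.8] [0, 0, 116, 116, 3218] [0.4351 0.133  0.047 ] depth z 0.041
bar 152.0 [257.1 237.7] [0, 39, 15, 43, 551] [0.4333 0.1826 0.047 ] depth z 0.0358
bar 152.0 [273.7 236.2] [58, 40, 29, 30, 667] [0.4367 0.1345 0.047 ] depth z 0.041
jog 131.0 [245.1 238.6] [0, 11, 60, 43, 2356] [0.4317 0.2184 0.04  ] depth z 0.0515
```

View pics/crops.png

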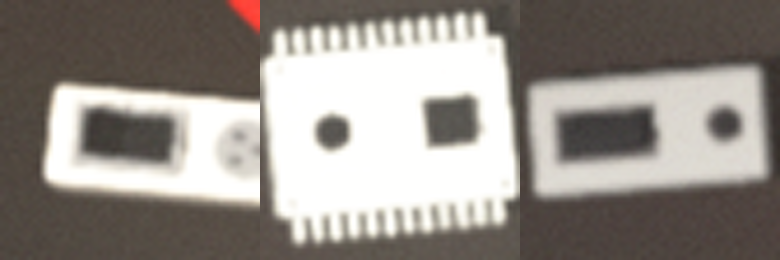

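```bash
cat >> h.py <<'E'
def quat(ax):  # tool down, tool x along world angle ax (rad)
    return np.array([np.cos(ax/2),np.sin(ax/2),0,0])
def over(x,y,z,ax):
    c=[]
    for a in(ax,ax+np.pi,ax-np.pi):
        q=r.inverse_kinematics([x,y,z],quat(a))
        if q is not None: c.append((abs(np.array(q)-r.current_q()).max(),a))
    a=min(c)[1]; r.move_to([x,y,z],quat(a))
def press(ztip,zend,fmax,step=.001):
    p=np.array(r.current_tool_pos()); p[2]=ztip+r.finger_overhang+.006; r.move_linear(p,vel=.1); r.sleep(.1)
    f0=r.current_contact_force()[2]; log=[]
    while p[2]-r.finger_overhang>zend:
        p[2]-=step; r.move_linear(p,vel=.03); f=r.current_contact_force()[2]-f0
        log.append((round((r.current_tool_pos()[2]-r.finger_overhang)*1000,1),round(float(f),1)))
        if f>fmax: break
    print(log, 't',r.current_t())
E
python3 - <<'E'
from h import *
r.set_gripper(0.0,20)
over(.668,.185,.15,np.radians(83.6)); print(r.current_tool_pos(),r.current_q().round(2) if hasattr(r.current_q(),'round') else r.current_q(),r.current_t())
press(.061,.048,14)
p=np.array(r.current_tool_pos());p[2]=.16;r.move_linear(p,vel=.25); im=None
over(.4486,-.236,.16,np.radians(94.2)); print(r.current_t())
im=grab('top','b'); grab('scene','b'); print(r.current_tool_pos())
a=cv2.resize(im['pixels'][129:185,225:305],(560,392),interpolation=cv2.INTER_CUBIC); cv2.imwrite('pics/rk.png',a[...,::-1])
C=cloud(im); 
for d in(-20,-12,12,20):
    P=np.array([665.8,167.3])/1000+d/1000*np.array([.111,.994]); i=np.argmin(np.linalg.norm(C[...,:2]-P,axis=2)); print(d,C.reshape(-1,3)[i].round(4))
E
```

```text
[0.66821516 0.18423016 0.15011747] [ 0.2   0.71  1.32 -0.    1.1   0.31] 4.0333
[(np.float64(66.2), -0.7), (np.float64(65.0), -0.1), (np.float64(63.9), -0.5), (np.float64(62.9), -0.2), (np.float64(61.9), -0.7), (np.float64(60.9), -0.6), (np.float64(60.0), -0.9), (np.float64(59.1), 0.5), (np.float64(58.0), 0.1), (np.float64(56.9), 1.0), (np.float64(55.9), 0.6), (np.float64(54.9), 1.0), (np.float64(53.9), -0.7), (np.float64(52.9), 0.2), (np.float64(51.9), -0.2), (np.float64(50.9), 0.6), (np.float64(50.1), 2.4), (np.float64(50.0), 10.5), (np.float64(49.9), 19.1)] t 9.6417
11.8833
[ 0.44910465 -0.23554649  0.15994393]
-20 [0.6629 0.1478 0.0531]
-12 [0.6649 0.1559 0.0599]
12 [0.6673 0.1806 0.0489]
20 [0.6695 0.1858 0.0543]
```

View pics/scene_b.png

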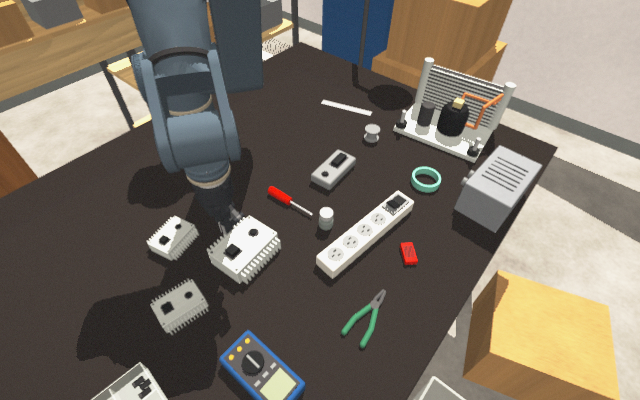

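```bash
python3 - <<'E'
from h import *
x=np.hstack([cv2.resize(load('scene',t)['pixels'][175:230,365:430],(390,330),interpolation=cv2.INTER_CUBIC) for t in'ab'])
cv2.imwrite('pics/rk2.png',x[...,::-1])
im=load('scene','b');K,D=KD(im);T=im['camera_from_world']
P=np.array([[.449,-.2355,.138],[.4486,-.236,.066],[.433,.21,.047]])
print(cv2.projectPoints(P,cv2.Rodrigues(T[:3,:3])[0],T[:3,3],K,D)[0][:,0].round(1))
E
```

```text
[[225.7 230.7]
 [230.7 248.4]
 [337.7 157.7]]
```

View pics/rk2.png

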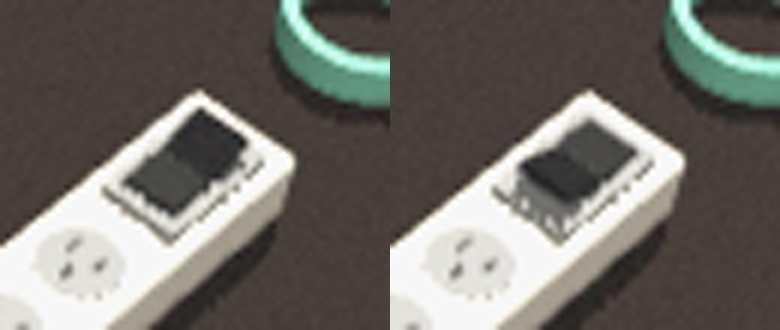

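The rocker is on: in the scene view its −y half now stands up and its +y half is level. The projected cap and bar key positions match the picture, so I'll press the cap next, then the bar key.

```bash
python3 - <<'E'
from h import *
press(.066,.0555,14)
z=r.current_tool_pos()[2]-r.finger_overhang
p=np.array(r.current_tool_pos());p[2]=.15;r.move_linear(p,vel=.25)
assert z<.0592
over(.433,.210,.15,np.radians(93.6))
press(.047,.0385,14); r.sleep(.5)
print(r.current_tool_pos(),r.current_contact_force(),r.current_t()); grab('scene','c'); grab('top','c')
E
```

```text
[(np.float64(71.2), 0.3), (np.float64(70.0), 0.7), (np.float64(68.9), -0.0), (np.float64(67.9), 0.3), (np.float64(66.9), -0.2), (np.float64(66.0), -0.6), (np.float64(65.0), 1.2), (np.float64(64.0), 0.7), (np.float64(62.9), 0.7), (np.float64(61.9), -0.2), (np.float64(60.9), 0.9), (np.float64(59.9), 0.7), (np.float64(58.9), 0.1), (np.float64(58.0), 2.5), (np.float64(57.8), 14.8)] t 16.6417
[(np.float64(52.1), 0.8), (np.float64(50.9), -0.4), (np.float64(49.9), -0.3), (np.float64(48.9), 1.0), (np.float64(47.9), -0.5), (np.float64(47.0), 1.4), (np.float64(46.0), 2.8), (np.float64(45.0), 3.1), (np.float64(44.0), 4.2), (np.float64(43.0), 3.5), (np.float64(42.0), 4.6), (np.float64(41.0), 4.8), (np.float64(40.8), 18.9)] t 22.9583
[0.43350735 0.2094183  0.06281468] [-3.63003018 -1.54864021 19.31880548] 23.4583
```

View pics/scene_c.png

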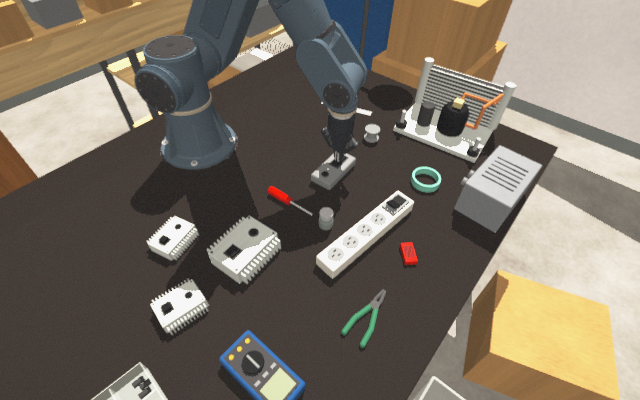

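The gripper is holding the bar key at its stop: the tip is at 40.8 mm and pressing with about 19 N. The handset (333,170) hasn't moved, the cap at (232,250) is down, and the rocker is on.

```bash
python3 -c "
from cell import r
print(r.hand_in())"
```

```text
the job is handed in; nothing more can be done
None
```

I switched the rocker on, pushed the square cap fully down, and handed the job in at about 23.5 s with the bar key held at its stop (about 19 N); `hand_in()` returned no verdict.

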